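# Square up the blanks and hold the case lid open

### The job

Square up the stack of four brass blanks on the bench by tapping or pressing their edges until all four lie flush on every side, one on another. Then lift the lid of the grey steel case, which falls shut by itself, and hold it still with the fingers, open at 60 degrees from shut, so that a colleague can lay the stack in. The job finishes while you are holding the lid there: do not let go, prop it on nothing else, leave the stack square, and leave the two small tins and the loupe where they stand.

Things in the scene. Friction and masses are not known exactly. Their poses are not given: they have to be found in the camera images.
- blank1: one of four loose brass blanks, flat plates 52 x 36 x 5 mm (80 g), stacked flat on the bench about one on another, the stack 20 mm high; this is the lowest (underside on the bench, z = 0). Origin: centre of its underside; x along the 52 mm edge, y along the 36 mm edge, z up. At the start the edges stand up to 8 mm out of line with the lowest blank's, turned up to 6 degrees
- blank2: one of four loose brass blanks, flat plates 52 x 36 x 5 mm (80 g), stacked flat on the bench about one on another, the stack 20 mm high; this is the second from below. Origin: centre of its underside; x along the 52 mm edge, y along the 36 mm edge, z up. At the start the edges stand up to 8 mm out of line with the lowest blank's, turned up to 6 degrees
- blank3: one of four loose brass blanks, flat plates 52 x 36 x 5 mm (80 g), stacked flat on the bench about one on another, the stack 20 mm high; this is the third from below. Origin: centre of its underside; x along the 52 mm edge, y along the 36 mm edge, z up. At the start the edges stand up to 8 mm out of line with the lowest blank's, turned up to 6 degrees
- blank4: one of four loose brass blanks, flat plates 52 x 36 x 5 mm (80 g), stacked flat on the bench about one on another, the stack 20 mm high; this is the topmost. Origin: centre of its underside; x along the 52 mm edge, y along the 36 mm edge, z up. At the start the edges stand up to 8 mm out of line with the lowest blank's, turned up to 6 degrees
- case: grey painted steel case with a hinged lid, fixed to the bench: 150 mm deep (its x) x 150 mm wide (its y), 60 mm to its rim, 65 mm to the top of the shut lid. Origin: centre of its underside; x points from the front (with the handle) to the hinged back, z up
- case_lid (a joint): angle of the case's lid in rad: 0 shut, grows as it swings up about the hinge on the case's back rim; 1.047 is 60 degrees open; a stop at 1.40, below upright, so it always falls shut when let go (lid about 0.3 to 0.5 kg, hinge nearly without friction)
- lid_bar (a point): middle of the lid's handle: a round steel bar 9 mm thick, 100 mm long, parallel to the hinge (the case's y), 49 mm out in front of the lid's front edge on an arm at either end, free all round between. Lid shut: 66 mm above the bench, 126.5 mm in front of the case's origin. It swings at radius 205 mm about the hinge; at 60 degrees it is about 241 mm above the bench
- lid_hinge (a point): middle of the hinge axis, on the back rim of the case: 78.5 mm behind the case's origin, 60 mm above the bench; the axis runs along the case's y
- tin: bystander: white round tin with a ribbed lid, 56 mm wide, 44 mm high, loose on the bench; origin at the centre of its underside
- eye_loupe: bystander: small black folding loupe, 27 x 54 x 14 mm, loose on the bench; origin at the centre of its underside
- wax: bystander: low white tin with a red lid, 66 mm wide, 29 mm high, loose on the bench; origin at the centre of its underside
Mind the look-alikes: they are no part of the job. What is shaped like the blank4 but green is not meant.

How it is judged:
By the outcome, as a careful person would: the job done as asked, in the order asked, and still so for the second after the job is handed in, while the arm keeps its last pose, push and grip.
It also fails if it takes over 70 s, if anything falls off the work surface, if the arm or the gripper's body presses on something with over 40 N, if the wrist force passes 120 N, or if a joint passes its speed limit or range.

### The arm

A 6-joint arm with a two-finger parallel gripper is mounted at the origin on a cart in front of the work surface, level with it; the furniture and walls round the work are solid. World frame = base frame: x ahead of the robot, y to its left, z up, the work surface at z = 0. Lengths are in m, angles in rad, forces in N, time in s.
With the tool pointing down it reaches from about 0.375 to 0.975 m from the base axis. Payload 3.8 kg.
Tool frame: the origin (TCP) lies midway between the tips of the shut fingers; the grasp point (between the pads) lies behind it (bot.hold_point_z is the z of the grasp point in the tool frame, in m); z points along the fingers, y is the line along which they close (so a half turn about z gives the same grasp; the last joint's range is limited). The gripper opens to 88 mm and grips with 3 to 60 N. Pads are 18 mm wide; open, the fingers measure 123 mm over their backs; the gripper's body (75 mm by 187 mm) begins 45 mm behind the grasp point.
Start: joints at [1.176, 0.264, 1.604, -0, 1.274, -0.037], TCP at [0.236, 0.632, 0.239] pointing down, gripper open.
Joint ranges: [-2.63, 2.63], [-0.94, 2.18], [0.31, 2.57], [-1.31, 4.45], [0, 2.66], [-2.55, 2.55]. Speed limits (rad/s): [2.57, 2.57, 3.14, 3.14, 3.14, 3.14].

### API

Orientations are given as a rotation vector (axis times angle).
In Python, from plant import bot gives the robot as it stands.
- The arm moves only by the tool step_arm, never from a script. Its argument "commands" is a list of rows, each a list of 7 numbers: the turn, a rotation vector about the world's x, y, z in fractions of the full range, 1 being 4 rad, then the shift along the world's x, y, z in fractions of the full range, 1 being 1 m, then the opening, from 0 (shut) to 1 (fully open). In form: [[ax, ay, az, dx, dy, dz, jaw], ...]. A call has 1 to 12 rows; each row is the pose to reach, as a shift and turn from the pose commanded when the call began; what a row does not reach only later rows make up. A row lasts 1/12 s, in which the tool goes at most 41.7 mm and 7.16 degrees, less where a joint would pass 70% of its speed; a pose out of reach is approached as far as the arm can. A shift or turn number past 1, either way, is cut back to 1. A call with a gripper value outside its range is refused whole. The fingers move at their own pace and stop on an object; "squeeze" is the grip in N (left out, the last holds). Time passes only in rows, so rows that repeat a pose let the fingers close. It gives the time, the measured TCP pose, the force, the opening and the grip force at its end, in the units of the state.
- bot.get_obs(): the state, without advancing time (a new reading comes with each control period).
- bot.capture(name): name is "scene" or "top"; returns a dict with "color" (480x640x3 uint8, red, green, blue), "fovy" (degrees; the focal length in pixels is half the picture's height over the tangent of half this angle, whatever the lens; pixels are square), "cx", "cy" (the principal point, pixels), "rvec" (rotation vector, rad) and "tvec" (3), from world to camera coordinates, as OpenCV has them. Camera axes: x right, y down, z forward; pixel columns grow to the right and rows downward; lengths in m; the calibration is good to about 2 mm. A picture is of the moment at which its call begins. There is no depth.
- bot.job_done(): hands the job in; it is judged then, once.
Trained networks look in a picture, given as the dict that the camera call returned (one of the last four; its "shot" number tells which), for a name from the list of things; names that differ only in an ending like _2 or _b are one class to them, and where a whole thing is asked for, a point or a joint stands for the part that bears it (a point fixed in the world has none). Each returns a list of dicts, best first, with "conf" (0 to 1); they miss things now and then, are a little off and sometimes report something else, mostly with a low value. They report only what shows in the picture. A call takes as long as a camera call. They do not tell look-alikes from the thing itself.
- bot.silhouettes(picture, name): "region" (480x640 bool, what is visible of it) and "pixel" ([row, column] in pixels, amid what is visible of it).
- bot.spot_point(picture, name): "pixel" ([row, column] in pixels: a listed point, or the origin of a listed thing).
The state is a dict: "t": time; "joint_positions": joint angles; "qvel": joint speeds; "joint_torque": joint torques, N m; "tcp_pos": TCP position; "orientation": TCP orientation; "ft_force": force on the tool from outside, world axes, zero at the start; "moment": the same for the moment, N m; "opening": finger opening in m; "gripper_force": force on a finger pad.
Only numpy, scipy, OpenCV 4.12 (cv2) and the standard library are available. Lean on these libraries where they do the work, as an engineer would, in place of code of your own. Each camera call takes 0.05 s, during which the arm holds its last target. There are 200 camera calls.

## Working session

There is one attempt and no reset: what is moved stays moved. The work goes in short steps, Python scripts to look and compute and a tool call to move; the robot and the scene stay as the last step left them, time stands still between calls to the robot, and variables do not carry over. Pictures are saved under pics/ and viewed, at most 10 in all, crops included, and the job is handed in when it is done.

Besides the shell and the picture viewer there is one more tool, called by a JSON object that holds its "name" and its "arguments", one argument or row to a line. step_arm: Moves the arm, as the interface text tells. Its arguments: {"type":"object","properties":{"commands":{"type":"array","items":{"type":"array","items":{"type":"number"}}},"squeeze":{"type":"number"}},"required":["commands"]}

```bash
ls; mkdir -p pics
cat > h.py <<'E'
import numpy as np, cv2
from plant import bot
def cam(p):
    f=240/np.tan(np.radians(p["fovy"])/2)
    K=np.array([[f,0,p["cx"]],[0,f,p["cy"]],[0,0,1.]]); R=cv2.Rodrigues(np.array(p["rvec"],float))[0]
    return K,R,np.array(p["tvec"],float).ravel()
def ray(p,uv,z):
    K,R,t=cam(p); uv=np.atleast_2d(uv).astype(float)
    d=(R.T@np.linalg.inv(K)@np.c_[uv,np.ones(len(uv))].T).T; c=-R.T@t
    return c+d*((z-c[2])/d[:,2])[:,None]
def proj(p,X):
    K,R,t=cam(p); q=(K@(R@np.atleast_2d(X).T+t[:,None])).T
    return q[:,:2]/q[:,2:]
def save(p,n,crop=None,s=1):
    im=p["color"][:,:,::-1]
    if crop: a,b,c,d=crop; im=im[a:b,c:d]
    cv2.imwrite("pics/"+n,cv2.resize(im,None,fx=s,fy=s,interpolation=cv2.INTER_CUBIC))
E
python3 - <<'E'
from h import *
o=bot.get_obs(); print(o); print(bot.hold_point_z)
for c in ("scene","top"):
    p=bot.capture(c); save(p,c+"0.png")
    K,R,t=cam(p); print(c,-R.T@t,p["fovy"])
    for n in ("blank1","blank4","case","lid_bar","lid_hinge","tin","eye_loupe","wax"):
        for d in bot.spot_point(p,n)[:3]:
            u=d["pixel"][::-1]; z={"blank4":.015,"lid_bar":.066,"lid_hinge":.06}.get(n,0)
            print(c,n,round(d["conf"],2),np.round(u,1),np.round(ray(p,u,z)[0],4))
E
```

```text
pics
{'t': 0.0, 'joint_positions': array([ 1.17607438e+00,  2.64727782e-01,  1.60537581e+00,  2.37934234e-05,
        1.27369061e+00, -3.68679069e-02]), 'qvel': array([-1.26498250e-03, -4.76916403e-04,  1.00308856e-03, -3.21556634e-04,
       -5.99441556e-06,  6.93742927e-07]), 'joint_torque': array([ 1.95084949e-04, -5.02104771e+01, -3.56879032e+01,  7.27867917e-02,
        2.95450632e-02, -1.38428018e-04]), 'tcp_pos': array([0.23612932, 0.63159168, 0.23740412]), 'orientation': array([-0.55904389, -3.09094835,  0.0033698 ]), 'ft_force': array([-0.36427721,  0.83647065,  1.14169821]), 'moment': array([-0.00188635,  0.02864413, -0.0546477 ]), 'gripper_force': 0.0, 'opening': 0.08793961537489574}
-0.0187
scene [ 0.1969089  -0.4731982   0.46975086] 56.06840047529269
scene blank1 0.78 [407.1 328.2] [ 0.5818 -0.1112  0.    ]
scene blank1 0.66 [331.7 331.5] [ 0.484  -0.0527  0.    ]
scene blank1 0.63 [410.3 336.8] [ 0.573  -0.1275  0.    ]
scene blank4 0.78 [407.1 328.2] [ 0.5695 -0.1227  0.015 ]
scene blank4 0.66 [331.7 331.5] [ 0.4748 -0.0661  0.015 ]
scene blank4 0.63 [410.3 336.8] [ 0.
[... 369 characters left out ...]
 0.7 [466.4 280.7] [ 0.748  -0.0805  0.    ]
top [0.36148352 0.13880723 1.16761689] 48.68467935349529
top blank1 0.72 [451.  269.1] [ 0.5795 -0.1358  0.    ]
top blank1 0.69 [415.3 305.8] [ 0.4913 -0.0598  0.    ]
top blank1 0.39 [448.4 274.4] [ 0.567  -0.1304  0.    ]
top blank4 0.72 [451.  269.1] [ 0.5767 -0.1323  0.015 ]
top blank4 0.69 [415.3 305.8] [ 0.4896 -0.0573  0.015 ]
top blank4 0.39 [448.4 274.4] [ 0.5644 -0.1269  0.015 ]
top case 0.91 [229.5 262.8] [0.5543 0.3584 0.    ]
top lid_bar 0.65 [250.6 309. ] [0.4503 0.2913 0.066 ]
top tin 0.73 [333.  293.2] [0.5047 0.1228 0.    ]
top eye_loupe 0.49 [372.8 308.4] [0.4782 0.0331 0.    ]
top wax 0.9 [428.  195.7] [ 0.7462 -0.0779  0.    ]
```

Run:
```python
from h import *
import cv2
a=cv2.imread("pics/scene0.png");b=cv2.imread("pics/top0.png")
cv2.imwrite("pics/both.png",np.hstack([cv2.resize(a[280:420,300:500],(800,560))[:, :400*2], ]) )
cv2.imwrite("pics/topc.png",cv2.resize(b[180:340,190:490],None,fx=2.6,fy=2.6,interpolation=cv2.INTER_CUBIC))
```

```text
(no output)
```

View pics/scene0.png

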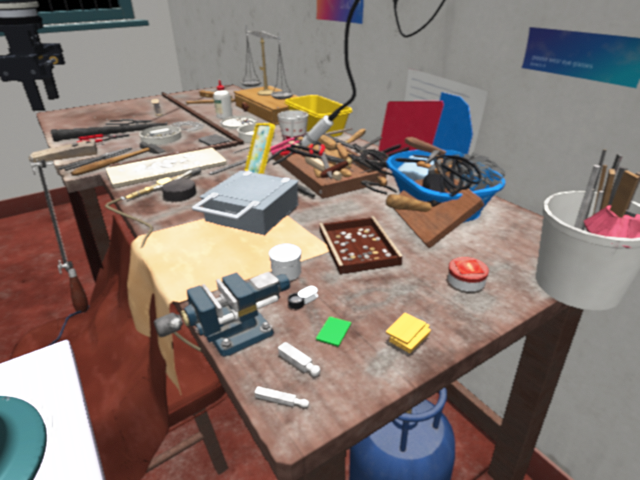

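View pics/both.png

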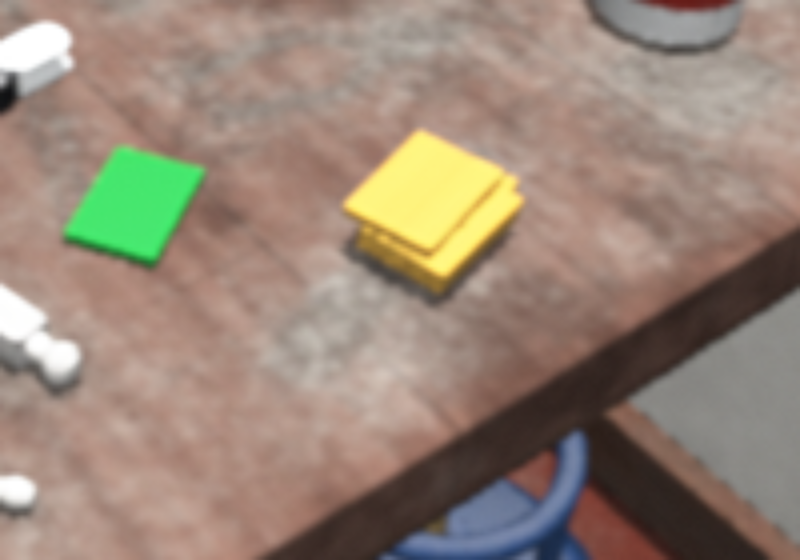

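View pics/topc.png

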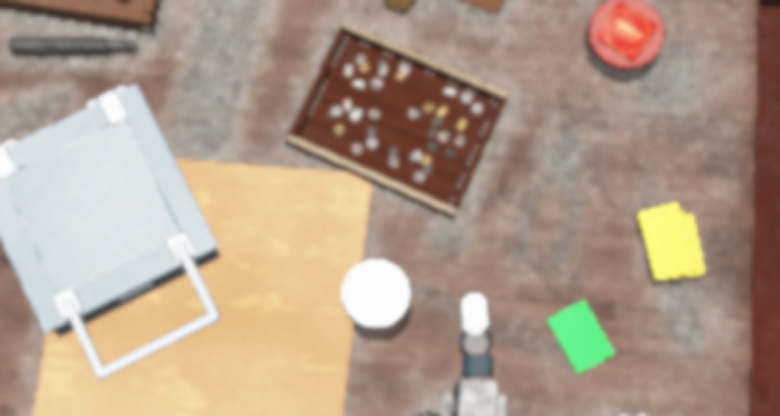

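The scene view shows the brass stack at about (408,332), the green look-alike at (333,331) and the case at (250,205). In the top crop the handle's bar runs from about (100,375) to (217,315). Next I measure the yaws.

```bash
cat >> h.py <<'E'
def yellow(p,c):
    hsv=cv2.cvtColor(p["color"],cv2.COLOR_RGB2HSV)
    m=((hsv[:,:,0]>20)&(hsv[:,:,0]<35)&(hsv[:,:,1]>140)&(hsv[:,:,2]>90)).astype(np.uint8)
    n,l,s,ce=cv2.connectedComponentsWithStats(m)
    k=min(range(1,n),key=lambda i:np.hypot(*(ce[i]-c))+(1e3 if s[i,4]<60 else 0))
    return (l==k).astype(np.uint8)
def rect(p,m,z):
    up=cv2.resize(m*255,None,fx=4,fy=4,interpolation=cv2.INTER_CUBIC)
    c=max(cv2.findContours((up>127).astype(np.uint8),0,1)[0],key=cv2.contourArea).reshape(-1,2)
    w=ray(p,(c+.5)/4-.5,z)[:,:2]*1000
    return cv2.minAreaRect(w.astype(np.float32)),w
E
python3 - <<'E'
from h import *
for c,g in (("top",(449,272)),("scene",(408,332))):
    p=bot.capture(c); m=yellow(p,g); r,w=rect(p,m,.018); print(c,m.sum(),r)
    if c=="top":
        # bar: ends
        for d in bot.silhouettes(p,"case_lid")[:1]:
            l=d["region"].astype(np.uint8)
            cc=max(cv2.findContours(l,0,1)[0],key=cv2.contourArea).reshape(-1,2)
            print("lid",cv2.minAreaRect((ray(p,cc,.065)[:,:2]*1000).astype(np.float32)))
        u=np.array([[100,375],[217,315]])/2.6+[190,180]; q=ray(p,u,.066); print(q,np.degrees(np.arctan2(*(q[0]-q[1])[[1,0]])))
R=cv2.Rodrigues(bot.get_obs()["orientation"])[0]; print(np.degrees(np.arctan2(R[1,1],R[0,1])))
E
```

```text
top 735 ((691.306640625, 578.04833984375), (163.29428100585938, 84.30284118652344), 36.571800231933594)
lid ((530.1896362304688, 343.5259704589844), (211.7855224609375, 155.50282287597656), 31.61856460571289)
[[0.41560101 0.33339688 0.066     ]
 [0.47024909 0.2457606  0.066     ]] 121.94676611739523
scene 155 ((560.4769897460938, -142.17355346679688), (40.269248962402344, 61.03989791870117), 72.29330444335938)
69.4979527687399
```

Run:
```python
from h import *
for c,g in (("top",(449,272)),("scene",(408,332))):
    p=bot.capture(c); hsv=cv2.cvtColor(p["color"],cv2.COLOR_RGB2HSV)
    print(c,hsv[g[1]-2:g[1]+3:2,g[0]-2:g[0]+3:2].tolist(), hsv[g[1],g[0]+25].tolist())
    h=hsv.astype(int)
    m=((h[...,0]>18)&(h[...,0]<36)&(h[...,1]>80)).astype(np.uint8)
    n,l,s,ce=cv2.connectedComponentsWithStats(m); k=l[g[1],g[0]]; m=(l==k).astype(np.uint8); print(s[k])
    for z in (0.01,.02): print(rect(p,m,z)[0])
    save(p,c+"1.png",(g[1]-30,g[1]+30,g[0]-40,g[0]+40),10)
```

```text
top [[[30, 128, 253], [30, 127, 253], [30, 127, 253]], [[30, 128, 253], [30, 129, 253], [30, 128, 253]], [[30, 129, 253], [29, 129, 253], [30, 128, 253]]] [8, 68, 127]
[434 257  28  31 630]
((569.0841064453125, -127.4072036743164), (69.17646789550781, 52.2191276550293), 16.771507263183594)
((567.2907104492188, -125.10752868652344), (68.57891845703125, 51.768028259277344), 16.771484375)
scene [[[27, 131, 254], [28, 129, 254], [28, 125, 254]], [[28, 127, 254], [28, 126, 254], [28, 124, 254]], [[28, 127, 254], [28, 125, 254], [28, 124, 254]]] [10, 63, 167]
[ 386  313   45   40 1074]
((569.1200561523438, -123.88446044921875), (70.82123565673828, 52.58771896362305), 14.937896728515625)
((561.0242309570312, -131.4823760986328), (69.28086853027344, 51.44388198852539), 14.937904357910156)
```

The manual's scale: shifts go in shares of 1 m and turns go in shares of 4 rad. Converting my numbers, -758 mm / 1000 = -0.758, 332 mm / 1000 = 0.332, 0.628 rad / 4 = 0.157.

{"name": "step_arm", "arguments": {
  "commands": [
    [0,0,0.157,0.332,-0.758,-0.04,1],
    [0,0,0.157,0.332,-0.758,-0.04,1],
    [0,0,0.157,0.332,-0.758,-0.04,1],
    [0,0,0.157,0.332,-0.758,-0.04,1],
    [0,0,0.157,0.332,-0.758,-0.04,1],
    [0,0,0.157,0.332,-0.758,-0.04,1],
    [0,0,0.157,0.332,-0.758,-0.04,1],
    [0,0,0.157,0.332,-0.758,-0.04,1],
    [0,0,0.157,0.332,-0.758,-0.04,1],
    [0,0,0.157,0.332,-0.758,-0.04,1],
    [0,0,0.157,0.332,-0.758,-0.04,1],
    [0,0,0.157,0.332,-0.758,-0.04,1]
  ]
}}

```text
t: 2.15
tcp_pos: [0.4365, 0.1747, 0.215]
orientation: [-0.423, 3.112, 0.0]
ft_force: [1.3, 0.2, 0.4]
opening: 0.0887
gripper_force: 0.0
```

Scaled: -296 mm / 1000 = -0.296, 130 mm / 1000 = 0.13.

{"name": "step_arm", "arguments": {
  "commands": [
    [0,0,0,0.13,-0.296,-0.085,1],
    [0,0,0,0.13,-0.296,-0.085,1],
    [0,0,0,0.13,-0.296,-0.085,1],
    [0,0,0,0.13,-0.296,-0.085,1],
    [0,0,0,0.13,-0.296,-0.085,1],
    [0,0,0,0.13,-0.296,-0.085,1],
    [0,0,0,0.13,-0.296,-0.085,1],
    [0,0,0,0.13,-0.296,-0.085,1],
    [0,0,0,0.13,-0.296,-0.085,1],
    [0,0,0,0.13,-0.296,-0.085,1],
    [0,0,0,0.13,-0.296,-0.085,1]
  ]
}}

```text
t: 3.07
tcp_pos: [0.5657, -0.1193, 0.1295]
orientation: [0.421, -3.112, -0.001]
ft_force: [-1.2, 0.7, 0.0]
opening: 0.0882
gripper_force: 0.0
```

Run:
```python
from h import *
o=bot.get_obs(); print(o["tcp_pos"],o["joint_positions"],o["ft_force"])
R=cv2.Rodrigues(o["orientation"])[0]; print(R)
p=bot.capture("scene"); save(p,"s2.png",(240,400,300,520),3.6)
```

```text
[ 0.5656692  -0.11926566  0.12949688] [-2.51198752e-01  1.75416601e-01  1.92278083e+00  6.22627726e-04
  1.04442783e+00 -2.09147962e+00] [-1.24603078  0.71132568  0.02568493]
[[-9.63991292e-01 -2.65932394e-01 -8.66305525e-04]
 [-2.65933063e-01  9.63991183e-01  7.78101126e-04]
 [ 6.28188593e-04  9.80461991e-04 -9.99999322e-01]]
```

View pics/s2.png

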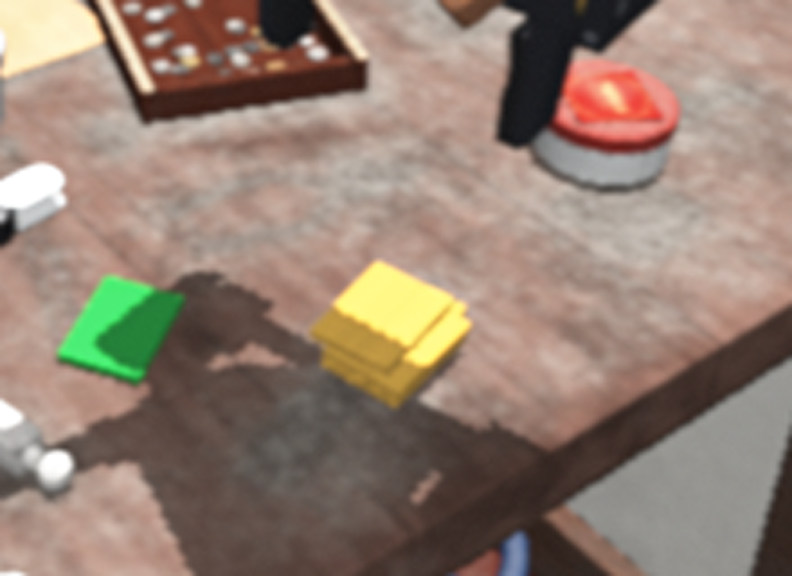

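The stack stands clear at about (390,335) in the crop, with the top blank shifted left. The open fingers straddle it with room, so I descend.

Scaled: -122 mm / 1000 = -0.122, -115 mm / 1000 = -0.115.

{"name": "step_arm", "arguments": {
  "commands": [
    [0,0,0,0.003,-0.006,-0.04,1],
    [0,0,0,0.003,-0.006,-0.08,1],
    [0,0,0,0.003,-0.006,-0.105,1],
    [0,0,0,0.003,-0.006,-0.115,1],
    [0,0,0,0.003,-0.006,-0.122,1],
    [0,0,0,0.003,-0.006,-0.122,1],
    [0,0,0,0.003,-0.006,-0.122,1]
  ]
}}

```text
t: 3.7
tcp_pos: [0.5703, -0.1251, 0.0093]
orientation: [-0.424, 3.11, -0.001]
ft_force: [0.2, -0.5, -0.5]
opening: 0.0881
gripper_force: 0.0
```

Run:
```python
from h import *
o=bot.get_obs(); print(o["tcp_pos"],o["ft_force"])
p=bot.capture("scene"); save(p,"s3.png",(260,380,330,490),4.8)
```

```text
[ 0.57034179 -0.12510535  0.00930443] [ 0.16758562 -0.47742363 -0.54219474]
```

View pics/s3.png

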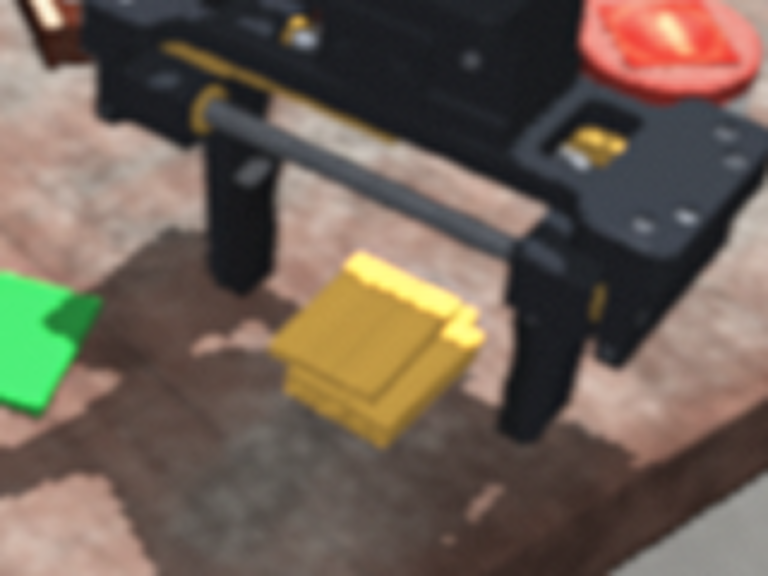

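Left finger tip at (240,285), right at (525,435), stack midway at (380,350): centred. I lower to 2 mm and squeeze.

Scaled: -7 mm / 1000 = -0.007.

{"name": "step_arm", "arguments": {
  "commands": [
    [0,0,0,0,0,-0.007,1],
    [0,0,0,0,0,-0.007,0.6],
    [0,0,0,0,0,-0.007,0.5],
    [0,0,0,0,0,-0.007,0.45],
    [0,0,0,0,0,-0.007,0.38],
    [0,0,0,0,0,-0.007,0.38],
    [0,0,0,0,0,-0.007,0.38],
    [0,0,0,0,0,-0.007,0.38],
    [0,0,0,0,0,-0.007,0.38]
  ],
  "squeeze": 15
}}

```text
t: 4.5
tcp_pos: [0.5693, -0.1257, 0.0008]
orientation: [-0.423, 3.112, -0.001]
ft_force: [0.5, -0.3, -1.7]
opening: 0.0371
gripper_force: 2.3
```

Scaled: 1 mm / 1000 = 0.001.

{"name": "step_arm", "arguments": {
  "commands": [
    [0,0,0,0,0,0.001,0.35],
    [0,0,0,0,0,0.001,0.35],
    [0,0,0,0,0,0.001,0.35],
    [0,0,0,0,0,0.001,0.35],
    [0,0,0,0,0,0.001,0.35],
    [0,0,0,0,0,0.001,0.35]
  ],
  "squeeze": 20
}}

```text
t: 5.0
tcp_pos: [0.5688, -0.1254, 0.0014]
orientation: [0.423, -3.113, -0.0]
ft_force: [-0.8, 0.1, -3.1]
opening: 0.0358
gripper_force: 19.9
```

Scaled: 48 mm / 1000 = 0.048, 40 mm / 1000 = 0.04, -1.57 rad / 4 = -0.3925.

{"name": "step_arm", "arguments": {
  "commands": [
    [0,0,0,0,0,0,0.7],
    [0,0,0,0,0,0,1],
    [0,0,0,0,0,0,1],
    [0,0,0,0,0,0.02,1],
    [0,0,0,0,0,0.04,1],
    [0,0,-0.05,0,0,0.048,1],
    [0,0,-0.3925,0,0,0.048,1],
    [0,0,-0.3925,0,0,0.048,1],
    [0,0,-0.3925,0,0,0.048,1],
    [0,0,-0.3925,0,0,0.048,1],
    [0,0,-0.3925,0,0,0.048,1],
    [0,0,-0.3925,0,0,0.048,1]
  ]
}}

```text
t: 6.0
tcp_pos: [0.5695, -0.1256, 0.0502]
orientation: [0.944, 2.995, 0.0]
ft_force: [0.5, 0.2, 0.4]
opening: 0.088
gripper_force: 0.0
```

Scaled: -0.65 rad / 4 = -0.1625.

{"name": "step_arm", "arguments": {
  "commands": [
    [0,0,-0.1625,0,0,0,1],
    [0,0,-0.1625,0,0,0,1],
    [0,0,-0.1625,0,0,0,1],
    [0,0,-0.1625,0,0,0,1],
    [0,0,-0.1625,0,0,0,1],
    [0,0,-0.1625,0,0,0,1],
    [0,0,-0.1625,0,0,0,1]
  ]
}}

```text
t: 6.58
tcp_pos: [0.5694, -0.1256, 0.05]
orientation: [1.841, 2.544, 0.0]
ft_force: [-0.5, 0.2, 0.6]
opening: 0.0878
gripper_force: 0.0
```

Run:
```python
from h import *
o=bot.get_obs(); print(o["tcp_pos"],o["ft_force"])
R=cv2.Rodrigues(o["orientation"])[0]; print(np.degrees(np.arctan2(R[1,1],R[0,1])),R[:,2])
p=bot.capture("scene"); save(p,"s4.png",(260,380,330,490),4.8)
```

```text
[ 0.56936292 -0.12555639  0.0500385 ] [-0.53730629  0.15824018  0.63507796]
18.211901163622738 [ 6.77303679e-04 -1.96997275e-04 -9.99999751e-01]
```

View pics/s4.png

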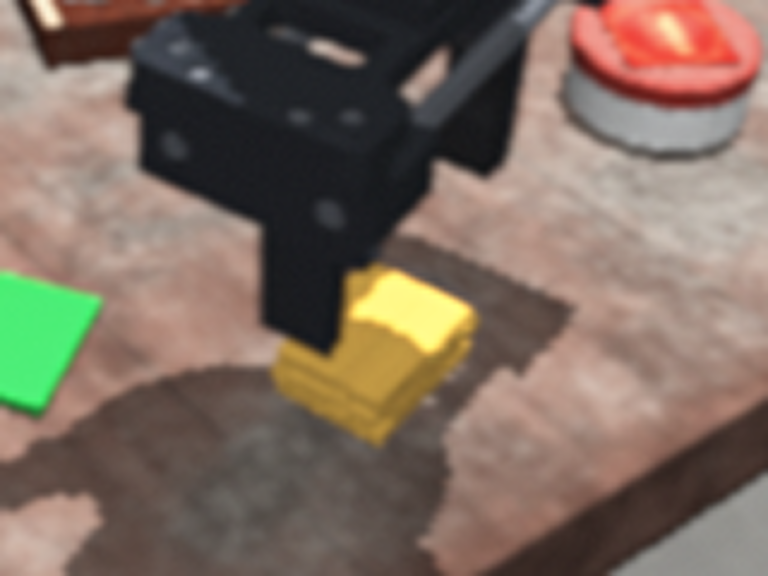

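The sides along the long edge are now flush; the ends at (280,370) and (475,320) still stagger. I correct the yaw by −2.7° and descend for the end squeeze.

Scaled: -32 mm / 1000 = -0.032, -27 mm / 1000 = -0.027, -0.047 rad / 4 = -0.0118.

{"name": "step_arm", "arguments": {
  "commands": [
    [0,0,-0.0118,0,0,0,1],
    [0,0,-0.0118,0,0,-0.015,1],
    [0,0,-0.0118,0,0,-0.022,1],
    [0,0,-0.0118,0,0,-0.027,1],
    [0,0,-0.0118,0,0,-0.032,1]
  ]
}}

```text
t: 7.05
tcp_pos: [0.5686, -0.1254, 0.017]
orientation: [-1.901, -2.5, 0.001]
ft_force: [0.1, 0.0, 1.4]
opening: 0.0881
gripper_force: 0.0
```

Scaled: -16.5 mm / 1000 = -0.0165, -12 mm / 1000 = -0.012.

{"name": "step_arm", "arguments": {
  "commands": [
    [0,0,0,0,0,-0.006,1],
    [0,0,0,0,0,-0.012,1],
    [0,0,0,0,0,-0.0165,1],
    [0,0,0,0,0,-0.0165,1]
  ]
}}

```text
t: 7.38
tcp_pos: [0.5691, -0.1255, 0.0008]
orientation: [-1.903, -2.499, 0.0]
ft_force: [-0.3, -0.4, -0.1]
opening: 0.088
gripper_force: 0.0
```

Scaled: 0.5 mm / 1000 = 0.0005.

{"name": "step_arm", "arguments": {
  "commands": [
    [0,0,0,0,0,0.0005,0.8],
    [0,0,0,0,0,0.0005,0.7],
    [0,0,0,0,0,0.0005,0.65],
    [0,0,0,0,0,0.0005,0.6],
    [0,0,0,0,0,0.0005,0.54],
    [0,0,0,0,0,0.0005,0.54],
    [0,0,0,0,0,0.0005,0.54],
    [0,0,0,0,0,0.0005,0.54],
    [0,0,0,0,0,0.0005,0.54]
  ],
  "squeeze": 20
}}

```text
t: 8.13
tcp_pos: [0.5689, -0.1256, 0.0017]
orientation: [-1.903, -2.499, 0.0]
ft_force: [-0.9, -0.6, 1.3]
opening: 0.052
gripper_force: 20.0
```

Scaled: 48 mm / 1000 = 0.048, 20 mm / 1000 = 0.02, 1.571 rad / 4 = 0.3928.

{"name": "step_arm", "arguments": {
  "commands": [
    [0,0,0,0,0,0,0.65],
    [0,0,0,0,0,0,0.9],
    [0,0,0,0,0,0,0.9],
    [0,0,0,0,0,0.02,0.9],
    [0,0,0,0,0,0.048,0.9],
    [0,0,0.3928,0,0,0.048,0.9],
    [0,0,0.3928,0,0,0.048,0.9],
    [0,0,0.3928,0,0,0.048,0.9],
    [0,0,0.3928,0,0,0.048,0.9],
    [0,0,0.3928,0,0,0.048,0.9],
    [0,0,0.3928,0,0,0.048,0.9],
    [0,0,0.3928,0,0,0.048,0.9]
  ]
}}

```text
t: 9.13
tcp_pos: [0.569, -0.1254, 0.0496]
orientation: [-0.656, -3.072, -0.0]
ft_force: [0.4, -0.3, -0.7]
opening: 0.0792
gripper_force: 0.0
```

Scaled: 0.7 rad / 4 = 0.175.

{"name": "step_arm", "arguments": {
  "commands": [
    [0,0,0.175,0,0,0,0.9],
    [0,0,0.175,0,0,0,0.9],
    [0,0,0.175,0,0,0,0.9],
    [0,0,0.175,0,0,0,0.9],
    [0,0,0.175,0,0,0,0.9],
    [0,0,0.175,0,0,0,0.9],
    [0,0,0.175,0,0,0,0.9]
  ]
}}

```text
t: 9.72
tcp_pos: [0.569, -0.1254, 0.0496]
orientation: [0.431, -3.112, -0.0]
ft_force: [0.6, -0.4, 0.3]
opening: 0.0789
gripper_force: 0.0
```

Run:
```python
from h import *
o=bot.get_obs(); print(o["tcp_pos"],o["ft_force"])
R=cv2.Rodrigues(o["orientation"])[0]; print(np.degrees(np.arctan2(R[1,1],R[0,1])),R[:,2])
```

```text
[ 0.56899548 -0.12541746  0.0495923 ] [ 0.60900441 -0.36239346  0.28267962]
105.75613658893703 [-6.47433847e-05  8.66523738e-05 -9.99999994e-01]
```

Scaled: -48 mm / 1000 = -0.048, -43 mm / 1000 = -0.043, -0.0035 rad / 4 = -0.0009.

{"name": "step_arm", "arguments": {
  "commands": [
    [0,0,-0.0009,0,0,-0.02,0.9],
    [0,0,-0.0009,0,0,-0.035,0.9],
    [0,0,-0.0009,0,0,-0.043,0.9],
    [0,0,-0.0009,0,0,-0.048,0.7],
    [0,0,-0.0009,0,0,-0.048,0.55],
    [0,0,-0.0009,0,0,-0.048,0.45],
    [0,0,-0.0009,0,0,-0.048,0.36],
    [0,0,-0.0009,0,0,-0.048,0.36],
    [0,0,-0.0009,0,0,-0.048,0.36],
    [0,0,-0.0009,0,0,-0.048,0.36]
  ],
  "squeeze": 20
}}

```text
t: 10.55
tcp_pos: [0.5691, -0.1254, 0.0019]
orientation: [-0.422, 3.113, 0.0]
ft_force: [0.1, -0.5, 0.6]
opening: 0.0356
gripper_force: 20.0
```

Scaled: 160 mm / 1000 = 0.16, 150 mm / 1000 = 0.15, -0.4 rad / 4 = -0.1.

{"name": "step_arm", "arguments": {
  "commands": [
    [0,0,0,0,0,0,0.36],
    [0,0,0,0,0,0,0.5],
    [0,0,0,0,0,0,0.7],
    [0,0,0,0,0,0,0.8],
    [0,0,0,0,0,0.02,0.8],
    [0,0,0,0,0,0.06,0.8],
    [0,0,0,0,0,0.1,0.8],
    [0,0,0,0,0,0.14,0.8],
    [0,0,-0.025,-0.02,0.04,0.16,0.8],
    [0,0,-0.05,-0.04,0.08,0.16,0.8],
    [0,0,-0.075,-0.06,0.12,0.16,0.8],
    [0,0,-0.1,-0.07,0.15,0.16,0.8]
  ]
}}

```text
t: 11.55
tcp_pos: [0.4992, 0.0227, 0.1626]
orientation: [0.215, 3.133, 0.0]
ft_force: [0.5, 0.5, 0.7]
opening: 0.0703
gripper_force: 0.0
```

Run:
```python
from h import *
o=bot.get_obs(); print(o["tcp_pos"],o["ft_force"])
R=cv2.Rodrigues(o["orientation"])[0]; print(np.degrees(np.arctan2(R[1,1],R[0,1])))
ims=[]
for c,g in (("scene",(408,332)),("top",(449,272))):
    p=bot.capture(c)
    m0=p["color"][g[1]-30:g[1]+30,g[0]-32:g[0]+32,::-1]
    ims.append(cv2.resize(m0,(400,375),interpolation=cv2.INTER_CUBIC))
    h=cv2.cvtColor(p["color"],cv2.COLOR_RGB2HSV).astype(int)
    m=((h[...,0]>18)&(h[...,0]<36)&(h[...,1]>80)).astype(np.uint8)
    n,l,s,ce=cv2.connectedComponentsWithStats(m); k=l[g[1],g[0]]; print(s[k],rect(p,(l==k).astype(np.uint8),.02)[0])
cv2.imwrite("pics/st5.png",np.hstack(ims))
```

```text
[0.49918972 0.02274916 0.16261686] [0.45040256 0.48856507 0.65871205]
82.15014839216752
[389 313  40  39 995] ((562.690673828125, -131.09976196289062), (72.39768981933594, 45.619598388671875), 15.912293434143066)
[     0      0    640    480 290312] ((669.3944091796875, 162.0574951171875), (1102.979248046875, 1565.6766357421875), 4.728276252746582)
```

View pics/st5.png

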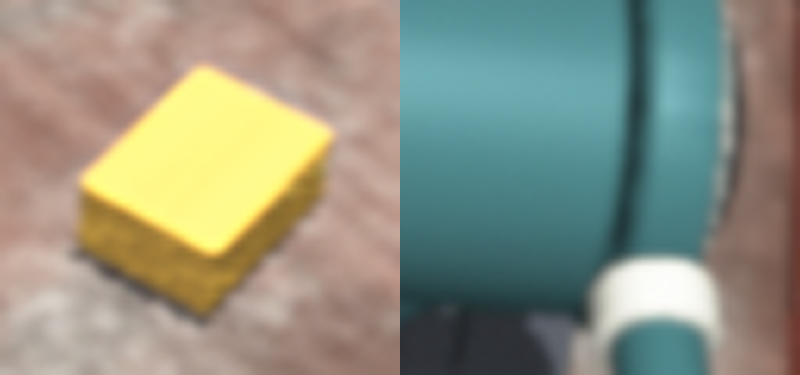

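The stack is a clean cuboid (corners near (205,65), (333,135), (213,255), (80,180)), flush on all visible sides; in the top view the arm hides it. Now to the lid bar.

Scaled: 269 mm / 1000 = 0.269, -50 mm / 1000 = -0.05, -0.88 rad / 4 = -0.22.

{"name": "step_arm", "arguments": {
  "commands": [
    [0,0,-0.22,-0.05,0.269,-0.005,0.45],
    [0,0,-0.22,-0.05,0.269,-0.005,0.45],
    [0,0,-0.22,-0.05,0.269,-0.005,0.45],
    [0,0,-0.22,-0.05,0.269,-0.005,0.45],
    [0,0,-0.22,-0.05,0.269,-0.005,0.45],
    [0,0,-0.22,-0.05,0.269,-0.005,0.45],
    [0,0,-0.22,-0.05,0.269,-0.005,0.45],
    [0,0,-0.22,-0.05,0.269,-0.005,0.45],
    [0,0,-0.22,-0.05,0.269,-0.005,0.45],
    [0,0,-0.22,-0.05,0.269,-0.005,0.45]
  ]
}}

```text
t: 12.48
tcp_pos: [0.4502, 0.2911, 0.1564]
orientation: [1.513, 2.753, -0.001]
ft_force: [0.4, -0.7, -0.1]
opening: 0.0399
gripper_force: 0.0
```

Run:
```python
from h import *
o=bot.get_obs(); print(o["tcp_pos"],o["ft_force"],o["opening"])
R=cv2.Rodrigues(o["orientation"])[0]; print(np.degrees(np.arctan2(R[1,1],R[0,1])))
p=bot.capture("scene"); save(p,"s6.png",(130,250,170,330),4.8)
for d in bot.spot_point(p,"lid_bar")[:2]: print(d, ray(p,d["pixel"][::-1],.066))
for d in bot.spot_point(p,"lid_hinge")[:2]: print(d, ray(p,d["pixel"][::-1],.06))
```

```text
[0.45015842 0.29108815 0.1563718 ] [ 0.3987627  -0.67133873 -0.13585874] 0.039896713702433646
32.397113178012916
{'pixel': [209.5, 212.5], 'conf': 0.88} [[0.44667614 0.30449968 0.066     ]]
{'pixel': [177.1, 269.8], 'conf': 0.77} [[0.61983854 0.39373277 0.06      ]]
```

View pics/s6.png

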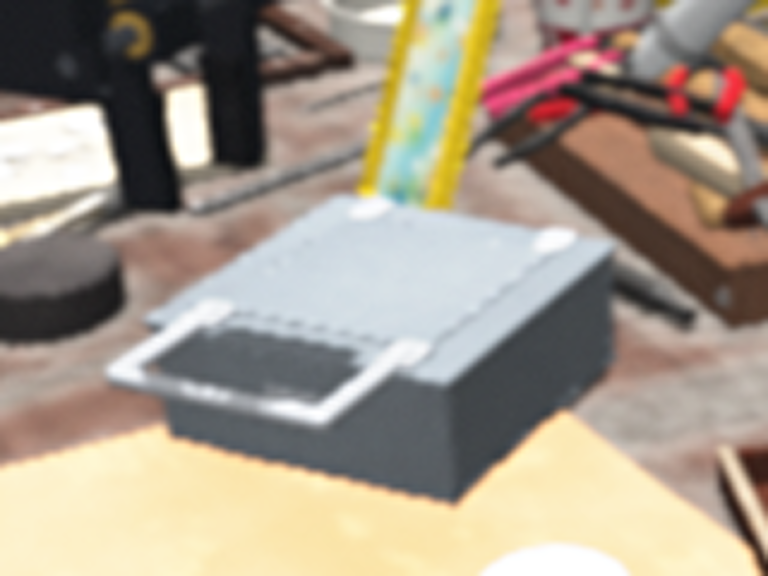

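The handle bar runs from (110,375) to (322,418) in the crop, lid shut, with the fingers above it at top left. The bar agrees with my first fix, so I go down over it and grip.

Scaled: -109 mm / 1000 = -0.109, -100 mm / 1000 = -0.1, -0.01 rad / 4 = -0.0025.

{"name": "step_arm", "arguments": {
  "commands": [
    [0,0,-0.0025,-0.001,0,-0.035,0.45],
    [0,0,-0.0025,-0.001,0,-0.065,0.45],
    [0,0,-0.0025,-0.001,0,-0.085,0.45],
    [0,0,-0.0025,-0.001,0,-0.1,0.45],
    [0,0,-0.0025,-0.001,0,-0.109,0.45],
    [0,0,-0.0025,-0.001,0,-0.109,0.45]
  ]
}}

```text
t: 13.13
tcp_pos: [0.4479, 0.2888, 0.0455]
orientation: [-1.534, -2.739, 0.006]
ft_force: [0.2, 0.5, 0.7]
opening: 0.0396
gripper_force: 0.0
```

{"name": "step_arm", "arguments": {
  "commands": [
    [0,0,0,0,0,0,0.3],
    [0,0,0,0,0,0,0.2],
    [0,0,0,0,0,0,0.13],
    [0,0,0,0,0,0,0.08],
    [0,0,0,0,0,0,0.05],
    [0,0,0,0,0,0,0.05],
    [0,0,0,0,0,0,0.05]
  ],
  "squeeze": 12
}}

```text
t: 13.72
tcp_pos: [0.4454, 0.2887, 0.0476]
orientation: [-1.531, -2.739, 0.012]
ft_force: [-9.5, -6.9, 8.8]
opening: 0.0079
gripper_force: 11.1
```

Run:
```python
from h import *
o=bot.get_obs(); print(o["tcp_pos"],o["ft_force"],o["opening"],o["gripper_force"],o["moment"])
R=cv2.Rodrigues(o["orientation"])[0]; a=(np.arctan2(R[1,1],R[0,1])); print(np.degrees(a))
hp=o["tcp_pos"]+R[:,2]*bot.hold_point_z; print("hold",hp)
y=np.radians(31.8)
for dg in (10,20,30,40,50,60):
    th=np.arctan2(6,205)+np.radians(dg); th0=np.arctan2(6,205); r=np.hypot(6,205)
    s=r*(np.cos(th0)-np.cos(th)); print(dg,np.round([s*np.cos(y),s*np.sin(y),r*(np.sin(th)-np.sin(th0))],1))
```

```text
[0.44541966 0.28866431 0.04764535] [-9.50548743 -6.9297082   8.82253605] 0.00785591173815373 11.075739283114672 [-1.14998421  1.49770191  0.00232015]
31.583018958370317
hold [0.44555666 0.28875654 0.06634462]
10 [ 3.5  2.2 35.5]
20 [12.3  7.6 69.8]
30 [ 25.9  16.1 101.7]
40 [ 44.   27.3 130.4]
50 [ 66.1  41.  154.9]
60 [ 91.5  56.8 174.5]
```

Gripped (opening 7.9 mm). I relax the sideways strain, then swing the lid along its arc.

{"name": "step_arm", "arguments": {
  "commands": [
    [0,0,0,-0.002,-0.001,0.0005,0.05],
    [0,0,0,-0.004,-0.0025,0.001,0.05],
    [0,0,0,-0.004,-0.0025,0.001,0.05]
  ],
  "squeeze": 12
}}

```text
t: 13.97
tcp_pos: [0.4455, 0.2887, 0.0494]
orientation: [1.533, 2.741, 0.002]
ft_force: [-0.6, -0.8, -2.4]
opening: 0.0079
gripper_force: 12.1
```

Scaled: 101.7 mm / 1000 = 0.1017, 86.1 mm / 1000 = 0.0861.

{"name": "step_arm", "arguments": {
  "commands": [
    [0,0,0,0.0003,0.0002,0.0089,0.05],
    [0,0,0,0.0011,0.0007,0.0178,0.05],
    [0,0,0,0.0035,0.0022,0.0355,0.05],
    [0,0,0,0.0073,0.0045,0.0529,0.05],
    [0,0,0,0.0123,0.0076,0.0698,0.05],
    [0,0,0,0.0185,0.0115,0.0861,0.05],
    [0,0,0,0.0259,0.0161,0.1017,0.05],
    [0,0,0,0.0259,0.0161,0.1017,0.05]
  ]
}}

```text
t: 14.63
tcp_pos: [0.4765, 0.3078, 0.1561]
orientation: [1.531, 2.736, 0.018]
ft_force: [7.2, 3.5, -6.5]
opening: 0.0073
gripper_force: 12.4
```

```bash
cat >> h.py <<'E'
def lidang(p,g=(0.4455,0.2887),yaw=31.8,imgs=None):
    "lid angle from spotted bar pixel: best arc angle"
    S=np.array([*g,.066]); c=np.array([np.cos(np.radians(yaw)),np.sin(np.radians(yaw)),0]); H=S+.205*c+[0,0,-.006]
    A=np.arange(0,80,.25); th=np.radians(A)+np.arctan2(6,205); r=.2051
    X=H-r*np.cos(th)[:,None]*c+r*np.sin(th)[:,None]*[0,0,1]
    out=[]
    for d in bot.spot_point(p,"lid_bar")[:2]:
        e=np.linalg.norm(proj(p,X)-d["pixel"][::-1],axis=1); i=e.argmin(); out.append((d["conf"],A[i],e[i]))
    return out,X
E
python3 - <<'E'
from h import *
o=bot.get_obs(); print(o["tcp_pos"],o["ft_force"],o["opening"],o["gripper_force"])
for c in ("scene","top"): print(lidang(bot.capture(c))[0])
E
```

```text
[0.47645755 0.30781151 0.15612112] [ 7.20022742  3.52641261 -6.54024919] 0.0072975034641578635 12.44115561246872
[(0.63, np.float64(32.5), np.float64(0.26045213351352287))]
[(0.62, np.float64(0.0), np.float64(209.40078888329276))]
```

Scaled: 62.5 mm / 1000 = 0.0625, 2.5 mm / 1000 = 0.0025.

{"name": "step_arm", "arguments": {
  "commands": [
    [0,0,0,0.004,0.0025,0,0.05],
    [0,0,0,0.013,0.008,0.015,0.05],
    [0,0,0,0.022,0.0137,0.028,0.05],
    [0,0,0,0.033,0.02,0.0405,0.05],
    [0,0,0,0.044,0.0274,0.052,0.05],
    [0,0,0,0.0566,0.035,0.0625,0.05],
    [0,0,0,0.0566,0.035,0.0625,0.05],
    [0,0,0,0.0566,0.035,0.0625,0.05]
  ]
}}

```text
t: 15.5
tcp_pos: [0.5285, 0.34, 0.2129]
orientation: [1.534, 2.741, 0.001]
ft_force: [3.7, 0.1, -7.5]
opening: 0.0069
gripper_force: 12.4
```

Run:
```python
from h import *
o=bot.get_obs(); print(o["tcp_pos"],o["orientation"],o["ft_force"],o["opening"],o["gripper_force"])
p=bot.capture("scene"); out,X=lidang(p); print(out); print(bot.spot_point(p,"lid_bar"))
save(p,"s7.png",(70,250,150,350),4)
```

```text
[0.52853456 0.34004527 0.21292505] [1.53380712e+00 2.74121549e+00 6.81333491e-04] [ 3.69309705  0.11644403 -7.53692526] 0.006941463928714415 12.377321273088455
[(0.73, np.float64(55.5), np.float64(2.646002935281713))]
[{'pixel': [113.2, 230.6], 'conf': 0.73}]
```

View pics/s7.png

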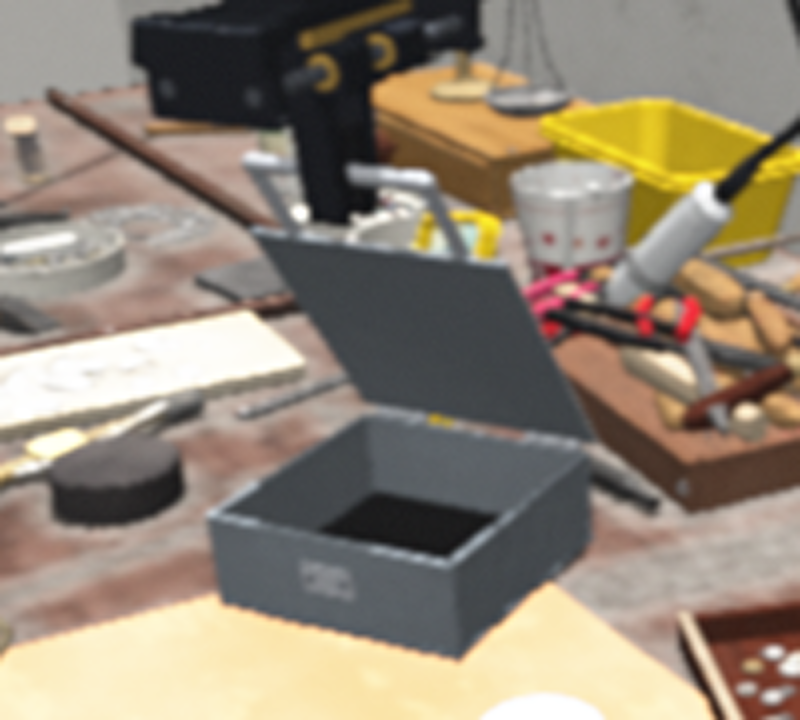

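The lid is open with the bar (crop (340,170)) in the fingers, at about 55–56°, the interior clear. I go the last 4.5° and ease the radial strain.

Scaled: 13 mm / 1000 = 0.013, 2.5 mm / 1000 = 0.0025.

{"name": "step_arm", "arguments": {
  "commands": [
    [0,0,0,0.004,0.0025,0.001,0.05],
    [0,0,0,0.008,0.005,0.003,0.05],
    [0,0,0,0.013,0.008,0.006,0.05],
    [0,0,0,0.013,0.008,0.006,0.05],
    [0,0,0,0.013,0.008,0.006,0.05],
    [0,0,0,0.013,0.008,0.006,0.05]
  ],
  "squeeze": 15
}}

```text
t: 16.15
tcp_pos: [0.5408, 0.3476, 0.2205]
orientation: [1.534, 2.741, 0.001]
ft_force: [-1.7, -3.3, 6.3]
opening: 0.0071
gripper_force: 14.3
```

Run:
```python
from h import *
o=bot.get_obs(); print(o["tcp_pos"],o["ft_force"],o["opening"],o["gripper_force"])
p=bot.capture("scene"); out,X=lidang(p); print(out)
# hand points of previous frame: bar ends, lid front corners (pixels)
S=np.array([.4455,.2887,.066]); yw=np.radians(31.8); c=np.array([np.cos(yw),np.sin(yw),0]); s=np.array([-c[1],c[0],0]); H=S+.205*c+[0,0,-.006]
obs=np.array([[211.8,110],[257.5,115.5],[215,128.3],[277,135.8]])
def pts(a):
    a=np.radians(a); f=-np.cos(a)*c+np.sin(a)*np.array([0,0,1]); n=np.sin(a)*c+np.cos(a)*np.array([0,0,1])
    return np.array([H+.209*f+.006*n+.05*s,H+.209*f+.006*n-.05*s,H+.156*f+.075*s,H+.156*f-.075*s])
for a in (53,54,55,56,57,58): e=proj(p,pts(a))-obs; print(a,np.round(e,1).tolist())
for a in (58,59,60,61,62): print(a,np.round(proj(p,pts(a)),1).tolist())
d=bot.silhouettes(p,"case_lid")
for q in d[:2]: print(q["conf"],q["region"].sum(),np.where(q["region"].any(1))[0][[0,-1]],np.where(q["region"].any(0))[0][[0,-1]])
im=p["color"].copy()
save({"color":im},"s8.png",(90,190,190,310),6.6)
```

```text
[0.54077964 0.34763924 0.22050955] [-1.7033001  -3.32649894  6.28355117] 0.007066112446533247 14.294615238904953
[(0.7, np.float64(61.25), np.float64(2.1836901315419177))]
53 [[-3.3, 4.3], [-5.1, 4.2], [-5.2, 3.5], [-3.8, 5.0]]
54 [[-2.5, 2.8], [-4.3, 2.7], [-4.6, 2.5], [-3.3, 3.9]]
55 [[-1.7, 1.4], [-3.6, 1.2], [-4.1, 1.4], [-2.8, 2.7]]
56 [[-0.9, -0.0], [-2.8, -0.3], [-3.5, 0.4], [-2.3, 1.6]]
57 [[-0.1, -1.4], [-2.0, -1.8], [-2.9, -0.6], [-1.8, 0.5]]
58 [[0.8, -2.8], [-1.2, -3.2], [-2.4, -1.7], [-1.2, -0.5]]
58 [[212.6, 107.2], [256.3, 112.3], [212.6, 126.6], [275.8, 135.3]]
59 [[213.4, 105.9], [257.1, 110.9], [213.2, 125.7], [276.3, 134.2]]
60 [[214.3, 104.6], [257.9, 109.6], [213.8, 124.7], [276.9, 133.1]]
61 [[215.2, 103.3], [258.8, 108.2], [214.4, 123.7], [277.4, 132.1]]
62 [[216.0, 102.1], [259.6, 106.9], [215.0, 122.8], [278.0, 131.1]]
0.82 3364 [102 182] [213 298]
```

View pics/s8.png

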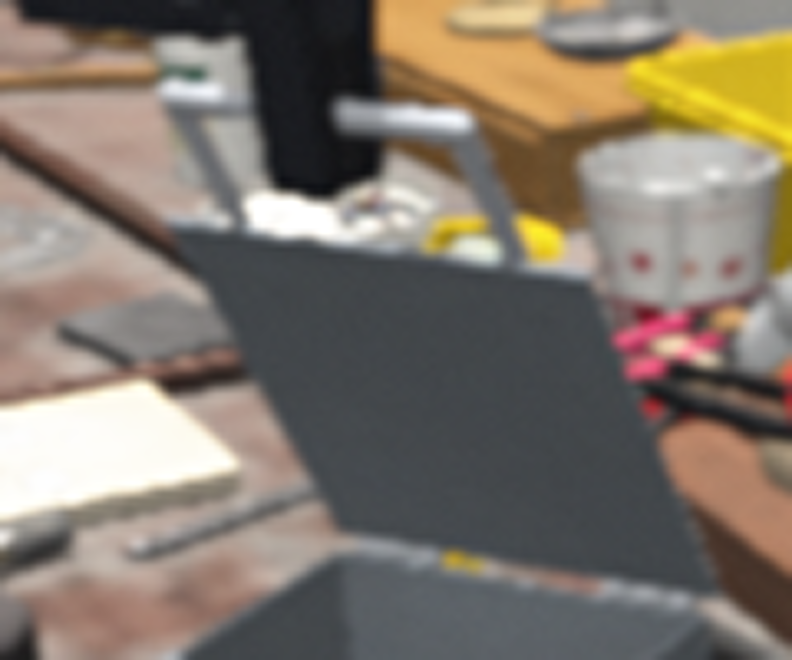

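The bar ends are at (165,90) and (470,118), lid corners at (175,225) and (598,278): about 60.8°. A small correction takes off the strain and 0.7°.

Scaled: -2.2 mm / 1000 = -0.0022, -1.4 mm / 1000 = -0.0014.

{"name": "step_arm", "arguments": {
  "commands": [
    [0,0,0,-0.001,-0.0007,0,0.05],
    [0,0,0,-0.0022,-0.0014,-0.0002,0.05],
    [0,0,0,-0.0022,-0.0014,-0.0002,0.05],
    [0,0,0,-0.0022,-0.0014,-0.0002,0.05],
    [0,0,0,-0.0022,-0.0014,-0.0002,0.05],
    [0,0,0,-0.0022,-0.0014,-0.0002,0.05]
  ]
}}

```text
t: 16.8
tcp_pos: [0.5383, 0.3461, 0.219]
orientation: [1.534, 2.742, -0.0]
ft_force: [-2.3, -2.7, 4.9]
opening: 0.0071
gripper_force: 14.4
```

Run:
```python
from h import *
o=bot.get_obs(); print(o["tcp_pos"],o["ft_force"],o["opening"],o["gripper_force"],abs(o["qvel"]).max())
for _ in range(2): p=bot.capture("scene"); print(lidang(p)[0])
z={"blank4":.0}
for n in ("tin","eye_loupe","wax"):
    for d in bot.spot_point(p,n)[:1]: print(n,d["pixel"])
h=cv2.cvtColor(p["color"],cv2.COLOR_RGB2HSV).astype(int)
m=((h[...,0]>18)&(h[...,0]<36)&(h[...,1]>80)).astype(np.uint8)
n,l,s,ce=cv2.connectedComponentsWithStats(m); print(s[l[332,408]])
```

```text
[0.53831312 0.3460867  0.21901888] [-2.25455002 -2.66113151  4.85140168] 0.007121918832550108 14.374689906835556 0.0015833586859160405
[(0.6, np.float64(60.5), np.float64(1.1714403609786967)), (0.36, np.float64(24.5), np.float64(56.677169226377316))]
[(0.71, np.float64(61.0), np.float64(1.9565653040996058))]
tin [270.4, 284.8]
eye_loupe [301.7, 303.6]
wax [280.2, 464.7]
[389 313  40  39 992]
```

```bash
python3 -c "
from plant import bot
print(bot.job_done())"
```

```text
the job is handed in; nothing more can be done
None
```

The four blanks are squeezed flush on every side I could see, and the job is handed in with the fingers holding the lid still at about 60° (within roughly 1°); the tins and loupe were not touched.

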